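Dry-test refill syringes and reject the stuck one

TASK

Test the three dry refill syringes in the rack by gently pushing each plunger: a good one slides fully home and stays in its rack, but if a plunger stiffens before it is home, stop pushing without forcing it, and seat that one syringe upright, fully down, in the red reject stand. Leave the bottle, tape roll and squeegee alone.

Things in the scene. Friction and masses are not known exactly. Their poses are not given: they have to be found in the camera images.
- rack: Grey plate on two aluminium cheeks, 80 x 265 mm, plate 12 mm thick with its top 75 mm above the table; three holes 34 mm wide in a row along its own y axis at -85, 0 and +85 mm. Fixed. Origin on the table under the middle hole, z up.
- reject_stand: Red stand, 80 x 80 mm, top 75 mm above the table, with one hole 34 mm wide like those of the rack. Fixed. Origin on the table under the hole.
- reject_hole (a point): Centre of the reject stand's hole, level with its top face (75 mm above the table).
- syringe_cyan: Dry refill syringe, white opaque barrel with cyan bands, upright in one of the rack's holes, about 0.1 kg. Origin at the nose tip, z up. Barrel 28 mm across from 14 to 110 mm (open mouth); collar 42 mm across from 60 to 66 mm; bare barrel to grip from 66 to 110 mm. Seated in rack or stand, the collar rests on the top face: origin 15 mm, mouth 125 mm above the table.
- thumb_cyan: Cyan thumb plate on top of that plunger, 23 mm across (narrower than the barrel), 5 mm thick; origin at the centre of its top face, which is 38 mm above the barrel's mouth with the plunger out and 8 mm above it when home. Pushed straight down. It cracks above 20 N, pressed or squeezed: carry a syringe by its barrel.
- plunger_cyan (a joint): Plunger travel, m: 0 out, 0.030 home on a hard stop (0.028 up counts as home); starts at 0 to 0.005, stays where left. A sound one slides with an even 3 to 4 N. In exactly one of the three, unknown which, a dried lump lies in the barrel: somewhere between 0.010 and 0.015 the push needed jumps to 9 to 13 N, then grows 0.9 N per mm.
- syringe_magenta: Dry refill syringe, white opaque barrel with magenta bands, upright in one of the rack's holes, about 0.1 kg. Origin at the nose tip, z up. Barrel 28 mm across from 14 to 110 mm (open mouth); collar 42 mm across from 60 to 66 mm; bare barrel to grip from 66 to 110 mm. Seated in rack or stand, the collar rests on the top face: origin 15 mm, mouth 125 mm above the table.
- thumb_magenta: Magenta thumb plate on top of that plunger, 23 mm across (narrower than the barrel), 5 mm thick; origin at the centre of its top face, which is 38 mm above the barrel's mouth with the plunger out and 8 mm above it when home. Pushed straight down. It cracks above 20 N, pressed or squeezed: carry a syringe by its barrel.
- plunger_magenta (a joint): Plunger travel, m: 0 out, 0.030 home on a hard stop (0.028 up counts as home); starts at 0 to 0.005, stays where left. A sound one slides with an even 3 to 4 N. In exactly one of the three, unknown which, a dried lump lies in the barrel: somewhere between 0.010 and 0.015 the push needed jumps to 9 to 13 N, then grows 0.9 N per mm.
- syringe_yellow: Dry refill syringe, white opaque barrel with yellow bands, upright in one of the rack's holes, about 0.1 kg. Origin at the nose tip, z up. Barrel 28 mm across from 14 to 110 mm (open mouth); collar 42 mm across from 60 to 66 mm; bare barrel to grip from 66 to 110 mm. Seated in rack or stand, the collar rests on the top face: origin 15 mm, mouth 125 mm above the table.
- thumb_yellow: Yellow thumb plate on top of that plunger, 23 mm across (narrower than the barrel), 5 mm thick; origin at the centre of its top face, which is 38 mm above the barrel's mouth with the plunger out and 8 mm above it when home. Pushed straight down. It cracks above 20 N, pressed or squeezed: carry a syringe by its barrel.
- plunger_yellow (a joint): Plunger travel, m: 0 out, 0.030 home on a hard stop (0.028 up counts as home); starts at 0 to 0.005, stays where left. A sound one slides with an even 3 to 4 N. In exactly one of the three, unknown which, a dried lump lies in the barrel: somewhere between 0.010 and 0.015 the push needed jumps to 9 to 13 N, then grows 0.9 N per mm.
- ink_bottle: Black bottle, 52 mm across, 120 mm tall, standing beyond the rack; not part of the job. Origin under its centre.
- tape_roll: Roll of masking tape lying flat, 84 mm across, 24 mm high; not part of the job. Origin under its centre.
- squeegee: Lime-green hand squeegee lying flat, 55 x 95 x 12 mm; not part of the job. Origin under its centre.

How it is judged (in metres and radians):
On the way:
1. all three plungers have been tested: two pushed home and the third pushed to where it stiffens (((value of joint each of plunger_magenta, plunger_yellow above 0.028 m and value of joint plunger_cyan above 0.0095 m) or (value of joint each of plunger_cyan, plunger_yellow above 0.028 m and value of joint plunger_magenta above 0.0095 m) or (value of joint each of plunger_cyan, plunger_magenta above 0.028 m and value of joint plunger_yellow above 0.0095 m))), for 0.2 s.
At the end, for the whole second after the job is handed in: Two syringes seated in the rack with their plungers home (28 mm or more); the third, with its plunger short of home (under 26 mm), seated in the reject stand: within 8 mm of the hole's centre, collar within 4 mm of the top face, tilted less than 0.12 rad; all at rest (((value of joint each of plunger_magenta, plunger_yellow above 0.028 m and (x of syringe_magenta in the frame of rack between -0.008 and 0.008 m and y of syringe_magenta in the frame of rack between -0.095 and 0.095 m and z of syringe_magenta in the frame of rack between 0.011 and 0.019 m and angle between syringe_magenta's own z axis and vertical below 0.12 rad) and (x of syringe_yellow in the frame of rack between -0.008 and 0.008 m and y of syringe_yellow in the frame of rack between -0.095 and 0.095 m and z of syringe_yellow in the frame of rack between 0.011 and 0.019 m and angle between syringe_yellow's own z axis and vertical below 0.12 rad) and value of joint plunger_cyan below 0.026 m and (horizontal distance between syringe_cyan and reject_hole below 0.008 m and z of syringe_cyan in the frame of reject_stand between 0.011 and 0.019 m and angle between syringe_cyan's own z axis and vertical below 0.12 rad)) or (value of joint each of plunger_cyan, plunger_yellow above 0.028 m and (x of syringe_cyan in the frame of rack between -0.008 and 0.008 m and y of syringe_cyan in the frame of rack between -0.095 and 0.095 m and z of syringe_cyan in the frame of rack between 0.011 and 0.019 m and angle between syringe_cyan's own z axis and vertical below 0.12 rad) and (x of syringe_yellow in the frame of rack between -0.008 and 0.008 m and y of syringe_yellow in the frame of rack between -0.095 and 0.095 m and z of syringe_yellow in the frame of rack between 0.011 and 0.019 m and angle between syringe_yellow's own z axis and vertical below 0.12 rad) and value of joint plunger_magenta below 0.026 m and (horizontal distance between syringe_magenta and reject_hole below 0.008 m and z of syringe_magenta in the frame of reject_stand between 0.011 and 0.019 m and angle between syringe_magenta's own z axis and vertical below 0.12 rad)) or (value of joint each of plunger_cyan, plunger_magenta above 0.028 m and (x of syringe_cyan in the frame of rack between -0.008 and 0.008 m and y of syringe_cyan in the frame of rack between -0.095 and 0.095 m and z of syringe_cyan in the frame of rack between 0.011 and 0.019 m and angle between syringe_cyan's own z axis and vertical below 0.12 rad) and (x of syringe_magenta in the frame of rack between -0.008 and 0.008 m and y of syringe_magenta in the frame of rack between -0.095 and 0.095 m and z of syringe_magenta in the frame of rack between 0.011 and 0.019 m and angle between syringe_magenta's own z axis and vertical below 0.12 rad) and value of joint plunger_yellow below 0.026 m and (horizontal distance between syringe_yellow and reject_hole below 0.008 m and z of syringe_yellow in the frame of reject_stand between 0.011 and 0.019 m and angle between syringe_yellow's own z axis and vertical below 0.12 rad))) and linear speed of each of syringe_cyan, syringe_magenta, syringe_yellow below 0.02 m/s); the robot touches nothing.
It fails at once if more than 20 N on a thumb plate (contact force between any of thumb_cyan, thumb_magenta, thumb_yellow and the fingers above 20 N or contact force between any of thumb_cyan, thumb_magenta, thumb_yellow and the arm above 20 N).
It fails at once if the ink bottle moved more than 30 mm or tipped (distance of ink_bottle from where it was at the start of the episode above 0.03 m or angle between ink_bottle's own z axis and vertical above 0.5 rad).
It fails at once if the tape roll moved more than 30 mm or tipped (distance of tape_roll from where it was at the start of the episode above 0.03 m or angle between tape_roll's own z axis and vertical above 0.5 rad).
It fails at once if the squeegee moved more than 30 mm or tipped (distance of squeegee from where it was at the start of the episode above 0.03 m or angle between squeegee's own z axis and vertical above 0.5 rad).
It also fails if it takes over 67 s, if anything falls off the work surface, if the arm or the gripper's body presses on something with over 40 N, if the wrist force passes 120 N, or if a joint passes its speed limit or range.

ROBOT

A 7-joint arm with a two-finger parallel gripper is mounted at the origin on the work surface. World frame = base frame: x ahead of the robot, y to its left, z up, the work surface at z = 0. Lengths are in m, angles in degrees, forces in N, time in s.
With the tool pointing down it reaches from about 0.425 to 0.875 m from the base axis. Payload 4.7 kg.
Tool frame: the origin (TCP) lies midway between the tips of the shut fingers; the grasp point (between the pads) lies 19 mm behind it; z points along the fingers, x is the direction in which the jaws open and shut, and the axes are right-handed (so a half turn about z gives the same grasp; the last joint's range is limited). The gripper opens to 87 mm and grips with 3 to 60 N. Pads are 19 mm wide; open, the fingers measure 117 mm over their backs; the gripper's body (75 mm by 190 mm) begins 51 mm behind the grasp point.
Start: joints at [76.553, 18.392, -4.016, 83.108, 1.295, 78.541, -3.26], TCP at [0.16, -0.63, 0.223] pointing down, gripper open.
Joint ranges: [-163.93, 163.93], [-17.29, 119.83], [-79.2, 71.16], [3.27, 140.29], [-89.18, 269.18], [5.43, 117.66], [-154.24, 154.24]. Speed limits (degrees/s): [147.25, 147.25, 180, 180, 180, 180, 180].

INTERFACE

Orientations are given as [roll, pitch, yaw] about the fixed x, y, z axes, in that order (R = Rz(yaw) Ry(pitch) Rx(roll)).
In Python, from cell import env gives the robot as it stands.
- The arm moves only by the tool carry_out, never from a script. Its argument "plan" is a list of rows, each an object with "grip": the closure, from 0 (fully open) to 1 (shut); "dp": the shift along the tool's x, y, z in m, a list of three; "rotation": the turn, a rotation vector about the tool's x, y, z in degrees, a list of three. In form: [{"grip": grip, "dp": [dx, dy, dz], "rotation": [wx, wy, wz]}, ...]. A call has 1 to 8 rows; each row shifts and turns the pose as measured when the row begins, along the tool's axes as they then stand; what a row does not reach is not made up. A row lasts 1/12 s, in which the tool goes at most 41.7 mm and 7.16 degrees, less where a joint would pass 70% of its speed; a pose out of reach is approached as far as the arm can. A call is refused whole if a number of a shift passes 0.0417 or a number of a turn 7.16, either way. A call with a gripper value outside its range is refused whole. The fingers move at their own pace and stop on an object; "force" is the grip in N (left out, the last holds). Time passes only in rows, so rows that do not move let the fingers close. It gives the time, the measured TCP pose, the force and the opening at its end, in the units of the state.
- env.get_obs(): the state, without advancing time (a new reading comes with each control period).
- env.read_camera(name): name is "side" or "top"; returns the picture (420x560x3 uint8, red, green, blue); there is no depth.
- env.camera_params(name): a dict with "fx", "fy", "cx", "cy" (pixels), "R" (3x3) and "t" (3): a world point X has camera coordinates R X + t. Camera axes: x right, y down, z forward; pixel columns grow to the right and rows downward; lengths in m; the calibration is good to about 2 mm. A picture is of the moment at which its call begins. camera_params takes no time and is no camera call.
- env.sign_off(): hands the job in, once; it reports no verdict.
The state is a dict: "time_s": time; "qpos": joint angles; "joint_velocities": joint speeds; "effort": joint torques, N m; "tool_pos": TCP position; "tool_rot": TCP orientation; "force": force on the tool from outside, world axes, zero at the start; "wrist_torque": the same for the moment, N m; "grip_width": finger opening in m.
Only numpy, scipy, OpenCV 4.12 (cv2) and the standard library are available. Lean on these libraries where they do the work, as an engineer would, in place of code of your own. Each camera call takes 0.05 s, during which the arm holds its last target. There are 200 camera calls.

## Working session

There is one attempt and no reset: what is moved stays moved. The work goes in short steps, Python scripts to look and compute and a tool call to move; the robot and the scene stay as the last step left them, time stands still between calls to the robot, and variables do not carry over. Pictures are saved under pics/ and viewed, about 8 in all and at most 12, crops included, and the job is handed in when it is done.

Besides the shell and the picture viewer there is one more tool, called after ">>>" as name([rows], argument=value, ...), one row to a line, values as JSON. carry_out: Moves the arm, as the interface text tells. Its arguments: {"type":"object","properties":{"plan":{"type":"array","items":{"type":"object","properties":{"grip":{"type":"number"},"dp":{"type":"array","items":{"type":"number"}},"rotation":{"type":"array","items":{"type":"number"}}}}},"force":{"type":"number"}},"required":["plan"]}

```bash
ls; mkdir -p pics; python3 - <<'E'
from cell import env
import cv2
for n in("top","side"):
    cv2.imwrite(f"pics/{n}0.png",env.read_camera(n)[:,:,::-1])
    p=env.camera_params(n);print(n,p)
print(env.get_obs())
E
```

```text
pics
top {'fx': 514.7082270682581, 'fy': 514.7082270682581, 'cx': 273.73813633209954, 'cy': 207.42841447215835, 'R': array([[-0.00292725, -0.99996099, -0.00833393],
       [-0.99356559,  0.0038519 , -0.11319265],
       [ 0.11322034,  0.00794896, -0.99353811]]), 't': array([0.12979959, 0.55433088, 1.03956264])}
side {'fx': 454.93188429605783, 'fy': 454.93188429605783, 'cx': 281.6370217295049, 'cy': 206.04018353579076, 'R': array([[-0.95407588, -0.29869156, -0.02285973],
       [-0.16167056,  0.57764113, -0.80012084],
       [ 0.25219406, -0.75968025, -0.5994031 ]]), 't': array([0.54155643, 0.12388111, 1.18746417])}
{'time_s': 0.1, 'qpos': array([76.5522021 , 18.43499444, -4.01559242, 83.16691277,  1.29498801,
       78.54077571, -3.26284093]), 'joint_velocities': array([ 0.0278907 , -0.1553488 ,  0.02734102, -0.14115836,  0.01190662,
       -0.05657505,  0.08510985]), 'effort': array([ 1.07711439e-04, -4.92570734e+01, -4.05652067e-01, -3.13398850e+01,
       -6.42076973e-02,  3.94850748e-02,  2.95942129e-05]), 'tool_pos': array([ 0.15989503, -0.62952437,  0.22157758]), 'tool_rot': array([ 1.79994624e+02,  9.74528133e-02, -7.57454197e+01]), 'force': array([-0.45748541, -0.91507909,  0.71162864]), 'wrist_torque': array([0.02838161, 0.03818628, 0.04563055]), 'grip_width': 0.08654331232370914}
```

View pics/top0.png

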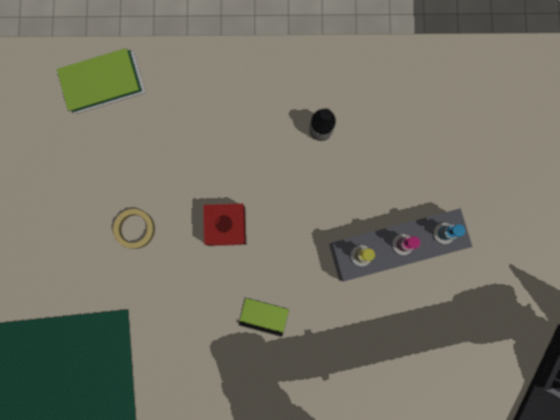

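View pics/side0.png

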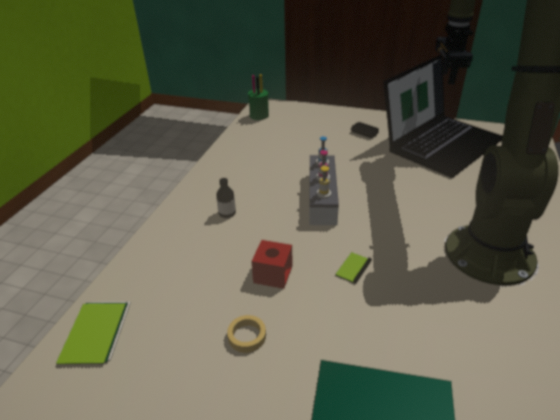

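The top view shows the rack at about (400,245) with yellow (367,255), magenta (412,243) and cyan (457,231). The red stand is at (224,224), the bottle at (322,122) and the squeegee at (264,316). I'll enlarge the rack and the stand.

```bash
cat > h.py <<'E'
from cell import env
import numpy as np, cv2
from scipy.spatial.transform import Rotation as Ro
def bp(n,uv,z):
    p=env.camera_params(n);R,t=np.array(p["R"]),np.array(p["t"])
    d=R.T@np.array([(uv[0]-p["cx"])/p["fx"],(uv[1]-p["cy"])/p["fy"],1]);c=-R.T@t
    return (c+d*(z-c[2])/d[2])
def pj(n,X):
    p=env.camera_params(n);c=np.array(p["R"])@np.array(X)+np.array(p["t"])
    return np.array([p["fx"]*c[0]/c[2]+p["cx"],p["fy"]*c[1]/c[2]+p["cy"]])
def crop(n,u0,v0,w,h,s,name,img=None):
    im=env.read_camera(n)[:,:,::-1] if img is None else img
    cv2.imwrite(name,cv2.resize(im[v0:v0+h,u0:u0+w],None,fx=s,fy=s,interpolation=cv2.INTER_CUBIC))
def tool(target,yaw=None):
    "world target -> remaining shift in tool axes"
    o=env.get_obs();R=Ro.from_euler('xyz',o["tool_rot"],degrees=True)
    return R.inv().apply(np.array(target)-o["tool_pos"])
E
python3 - <<'E'
from h import *
a=cv2.imread("pics/top0.png")
r=cv2.convertScaleAbs(a,alpha=1.5)
cv2.imwrite("pics/c1.png",np.vstack([cv2.resize(r[200:290,325:477],None,fx=5,fy=5,interpolation=cv2.INTER_CUBIC)]))
for z,box in((.075,(195,195,60,60)),):
    u,v,w,h=box
    s=np.zeros((300,760,3),np.uint8); s[:,:300]=cv2.resize(r[v:v+h,u:u+w],(300,300),interpolation=cv2.INTER_CUBIC)
    t=r[290:340,230:300]; s[:250,310:660]=cv2.resize(t,(350,250))
    c=cv2.imread("pics/c1.png")[:300]
cv2.imwrite("pics/c2.png",s)
b=cv2.vconcat([cv2.resize(cv2.imread("pics/c1.png"),(608,360)),cv2.resize(s,(608,240))])
cv2.imwrite("pics/c1.png",b); print(b.shape)
E
```

```text
(600, 608, 3)
```

View pics/c1.png

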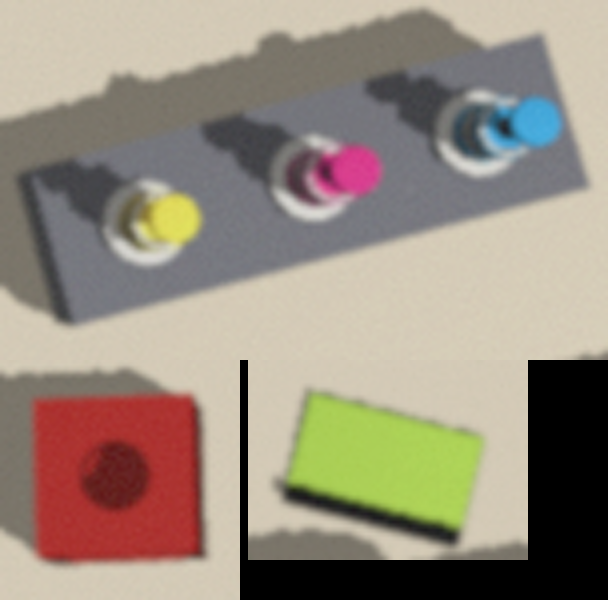

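```bash
python3 - <<'E'
from h import *
o=lambda u,v,a,b:((u+.5)/4-.5+a,(v+.5)/4-.5+b)
rc=[bp("top",o(*c,325,200),.075) for c in((18,174),(543,35),(590,187),(75,324))]
print("rack corners",np.round(rc,4).tolist(),np.mean(rc,0))
print([np.linalg.norm(rc[i]-rc[i-1]) for i in range(4)])
ax=(rc[1]+rc[2]-rc[0]-rc[3]);print("rack yaw long",np.degrees(np.arctan2(ax[1],ax[0])))
u=ax/np.linalg.norm(ax)
for k in(-1,0,1):print(k,np.mean(rc,0)+k*.085*u)
for n,c in dict(y=(175,218),m=(354,170),c=(536,121)).items(): print(n,bp("top",o(*c,325,200),.161))
sc=[bp("top",o(*c,195,195),.075) for c in((34,40),(193,35),(200,195),(40,198))]
print("stand",np.round(sc,4).tolist(),np.mean(sc,0),"hole",bp("top",o(115,115,195,195),.075))
for n,c in dict(bottle=(322,122),sq=(264,316)).items():print(n,bp("top",c,.1 if n=="bottle" else .012))
E
```

```text
rack corners [[0.4783, 0.0181, 0.075], [0.5465, -0.2441, 0.075], [0.471, -0.2639, 0.075], [0.4047, -0.0088, 0.075]] [ 0.47511251 -0.12467564  0.075     ]
[np.float64(0.07837042797569548), np.float64(0.27092187516509014), np.float64(0.07813172072370947), np.float64(0.263627388493686)]
rack yaw long -75.42377753768803
-1 [ 0.45372075 -0.04241148  0.075     ]
0 [ 0.47511251 -0.12467564  0.075     ]
1 [ 0.49650427 -0.20693981  0.075     ]
y [ 0.45442386 -0.04399793  0.161     ]
m [ 0.47582666 -0.12546226  0.161     ]
c [ 0.49776092 -0.2086151   0.161     ]
stand [[0.5561, 0.2689, 0.075], [0.5583, 0.1893, 0.075], [0.4784, 0.1855, 0.075], [0.4771, 0.2649, 0.075]] [0.51745384 0.22714978 0.075     ] hole [0.51828149 0.22801325 0.075     ]
bottle [0.71731806 0.03107019 0.1       ]
sq [0.33075691 0.14891076 0.012     ]
```

>>> carry_out([
  {"grip":1,"dp":[-0.021,-0.028,0],"rotation":[0,0,0]},
  {"grip":1,"dp":[-0.021,-0.028,0],"rotation":[0,0,0]},
  {"grip":1,"dp":[-0.021,-0.028,0],"rotation":[0,0,0]},
  {"grip":1,"dp":[-0.021,-0.028,0],"rotation":[0,0,0]},
  {"grip":1,"dp":[-0.021,-0.028,0],"rotation":[0,0,0]},
  {"grip":1,"dp":[-0.021,-0.028,0],"rotation":[0,0,0]},
  {"grip":1,"dp":[-0.021,-0.028,0],"rotation":[0,0,0]},
  {"grip":1,"dp":[-0.021,-0.028,0],"rotation":[0,0,0]},
])

```text
time_s: 0.77
tool_pos: [0.3322, -0.4091, 0.2147]
tool_rot: [179.5, 0.4, -76.9]
force: [0.9, 0.3, 0.2]
grip_width: 0.0417
```

>>> carry_out([
  {"grip":1,"dp":[-0.0198,-0.0258,0],"rotation":[0,0,-0.2]},
  {"grip":1,"dp":[-0.0198,-0.0258,0],"rotation":[0,0,-0.2]},
  {"grip":1,"dp":[-0.0198,-0.0258,0],"rotation":[0,0,-0.2]},
  {"grip":1,"dp":[-0.0198,-0.0258,0],"rotation":[0,0,-0.2]},
  {"grip":1,"dp":[-0.0198,-0.0258,0],"rotation":[0,0,-0.2]},
  {"grip":1,"dp":[-0.0198,-0.0258,0],"rotation":[0,0,-0.2]},
  {"grip":1,"dp":[-0.0198,-0.0258,0],"rotation":[0,0,-0.2]},
  {"grip":1,"dp":[-0.0198,-0.0258,0],"rotation":[0,0,-0.2]},
])

```text
time_s: 1.43
tool_pos: [0.4993, -0.1925, 0.2119]
tool_rot: [179.4, 0.5, -75.2]
force: [0.3, 0.3, 0.5]
grip_width: 0.0006
```

```bash
python3 - <<'E'
from h import *
o=env.get_obs();print(o["tool_pos"],o["tool_rot"],o["force"],tool([.4972,-.2078,.180]))
R=Ro.from_euler('xyz',o["tool_rot"],degrees=True);print((R.inv()*Ro.from_euler('xyz',[180,0,-75.4],degrees=True)).as_rotvec(degrees=True))
E
```

```text
[ 0.49926624 -0.19245977  0.21188497] [179.35671887   0.54997303 -75.19318265] [0.321725   0.29141107 0.45814408] [0.01460817 0.00556119 0.03181066]
[0.6442681  0.54880567 0.20990097]
```

>>> carry_out([
  {"grip":1,"dp":[0.0146,0.0056,0.016],"rotation":[0.64,0.55,0.2]},
  {"grip":1,"dp":[0,0,0.016],"rotation":[0,0,0]},
  {"grip":1,"dp":[0,0,0],"rotation":[0,0,0]},
])

```text
time_s: 1.68
tool_pos: [0.5038, -0.1962, 0.1792]
tool_rot: [-179.7, 0.2, -74.3]
force: [-1.4, 0.5, 0.5]
grip_width: 0.0005
```

```bash
python3 - <<'E'
from h import *
o=env.get_obs();print(o["tool_pos"],o["tool_rot"],o["force"],tool([.4972,-.2078,.170]))
R=Ro.from_euler('xyz',o["tool_rot"],degrees=True);print((R.inv()*Ro.from_euler('xyz',[180,0,-75.4],degrees=True)).as_rotvec(degrees=True))
crop("side",260,110,120,100,6,"pics/s2.png")
E
```

```text
[ 0.50380967 -0.19619413  0.17921127] [-1.79673147e+02  1.66489192e-01 -7.43321282e+01] [-1.36231815  0.51160999  0.4960702 ] [0.00941634 0.0095506  0.00912962]
[-0.32529195  0.16952984  1.06739328]
```

View pics/s2.png

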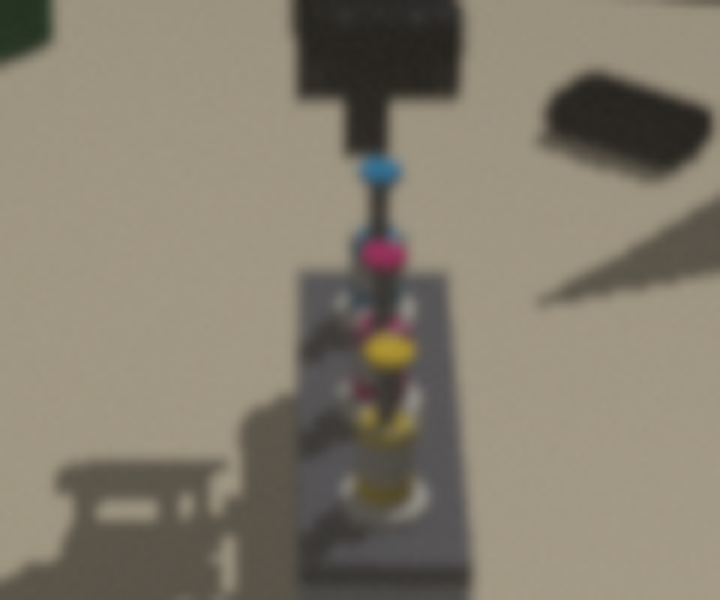

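The side crop shows the closed fingertips at (367,150), just above the cyan plate at (381,170) and slightly to its left, which matches the measured offset.

>>> carry_out([
  {"grip":1,"dp":[0.0094,0.0095,0.0],"rotation":[-0.3,0.2,1.0]},
  {"grip":1,"dp":[0,0,0],"rotation":[0,0,0]},
  {"grip":1,"dp":[0,0,0],"rotation":[0,0,0]},
])

```text
time_s: 1.98
tool_pos: [0.4962, -0.2121, 0.1819]
tool_rot: [-180.0, -0.2, -75.6]
force: [-0.4, 0.0, -0.4]
grip_width: 0.0005
```

```bash
cat > st.py <<'E'
from h import *
import sys
a=list(map(float,sys.argv[1:4]));yaw=float(sys.argv[4]) if len(sys.argv)>4 else -75.4
o=env.get_obs();print(o["time_s"],o["tool_pos"].round(4),o["tool_rot"].round(2),o["force"].round(2),o["grip_width"],"\ndp",tool(a).round(4))
R=Ro.from_euler('xyz',o["tool_rot"],degrees=True);print("rot",(R.inv()*Ro.from_euler('xyz',[180,0,yaw],degrees=True)).as_rotvec(degrees=True).round(2))
E
python3 st.py .4972 -.2078 .17
```

```text
1.9833 [ 0.4962 -0.2121  0.1819] [-179.99   -0.22  -75.64] [-0.41  0.01 -0.37] 0.00046816591159385725 
dp [-0.0039 -0.0021  0.0119]
rot [-0.   -0.22 -0.24]
```

>>> carry_out([
  {"grip":1,"dp":[-0.0035,-0.0019,0.006],"rotation":[0,-0.2,-0.2]},
  {"grip":1,"dp":[0,0,0.003],"rotation":[0,0,0]},
  {"grip":1,"dp":[0,0,0.003],"rotation":[0,0,0]},
  {"grip":1,"dp":[0,0,0.003],"rotation":[0,0,0]},
])

```text
time_s: 2.32
tool_pos: [0.4976, -0.2103, 0.1681]
tool_rot: [-179.8, -0.2, -75.7]
force: [0.1, 0.6, -0.3]
grip_width: 0.0001
```

```bash
python3 st.py .4972 -.2078 .155
```

```text
2.3167 [ 0.4976 -0.2103  0.1681] [-179.84   -0.19  -75.66] [ 0.14  0.59 -0.32] 9.058364817698646e-05 
dp [-0.0026 -0.0002  0.0131]
rot [-0.16 -0.19 -0.26]
```

>>> carry_out([
  {"grip":1,"dp":[-0.0025,0,0.002],"rotation":[0,-0.2,-0.2]},
  {"grip":1,"dp":[0,0,0.002],"rotation":[0,0,0]},
  {"grip":1,"dp":[0,0,0.002],"rotation":[0,0,0]},
  {"grip":1,"dp":[0,0,0.002],"rotation":[0,0,0]},
  {"grip":1,"dp":[0,0,0.002],"rotation":[0,0,0]},
])

```text
time_s: 2.73
tool_pos: [0.497, -0.2075, 0.1576]
tool_rot: [-179.9, 0.0, -75.4]
force: [-0.7, -0.1, 2.9]
grip_width: 0.0002
```

>>> carry_out([
  {"grip":1,"dp":[0,0,0.002],"rotation":[0,0,0]},
  {"grip":1,"dp":[0,0,0.002],"rotation":[0,0,0]},
  {"grip":1,"dp":[0,0,0.002],"rotation":[0,0,0]},
])

```text
time_s: 2.98
tool_pos: [0.497, -0.2075, 0.1516]
tool_rot: [-179.9, -0.0, -75.4]
force: [-1.3, 0.9, 2.9]
grip_width: 0.0007
```

>>> carry_out([
  {"grip":1,"dp":[0,0,0.0015],"rotation":[0,0,0]},
  {"grip":1,"dp":[0,0,0.0015],"rotation":[0,0,0]},
])

```text
time_s: 3.15
tool_pos: [0.497, -0.2075, 0.1483]
tool_rot: [-179.9, -0.0, -75.4]
force: [-2.0, 0.7, 3.4]
grip_width: 0.0008
```

>>> carry_out([
  {"grip":1,"dp":[0,0,0.0015],"rotation":[0,0,0]},
  {"grip":1,"dp":[0,0,0.0015],"rotation":[0,0,0]},
])

```text
time_s: 3.32
tool_pos: [0.497, -0.2075, 0.145]
tool_rot: [-179.9, -0.0, -75.4]
force: [-1.3, 0.3, 2.7]
grip_width: 0.0006
```

Cyan is still at about 3 N at 18 mm of travel, so it is sound. I'll push it home.

>>> carry_out([
  {"grip":1,"dp":[0,0,0.002],"rotation":[0,0,0]},
  {"grip":1,"dp":[0,0,0.002],"rotation":[0,0,0]},
  {"grip":1,"dp":[0,0,0.002],"rotation":[0,0,0]},
  {"grip":1,"dp":[0,0,0.001],"rotation":[0,0,0]},
])

```text
time_s: 3.65
tool_pos: [0.4969, -0.2075, 0.1371]
tool_rot: [-179.9, 0.0, -75.4]
force: [-1.6, 0.2, 2.9]
grip_width: 0.0006
```

>>> carry_out([
  {"grip":1,"dp":[0,0,0.001],"rotation":[0,0,0]},
  {"grip":1,"dp":[0,0,0.001],"rotation":[0,0,0]},
  {"grip":1,"dp":[0,0,0.001],"rotation":[0,0,0]},
])

```text
time_s: 3.9
tool_pos: [0.4969, -0.2075, 0.1336]
tool_rot: [-179.9, 0.0, -75.4]
force: [-0.9, 0.1, 3.1]
grip_width: 0.0005
```

>>> carry_out([
  {"grip":1,"dp":[0,0,0.0005],"rotation":[0,0,0]},
])

```text
time_s: 3.98
tool_pos: [0.497, -0.2075, 0.1334]
tool_rot: [-179.9, -0.0, -75.4]
force: [-2.7, -0.8, 8.1]
grip_width: 0.0004
```

>>> carry_out([
  {"grip":1,"dp":[0,0,0.0004],"rotation":[0,0,0]},
])

```text
time_s: 4.07
tool_pos: [0.4971, -0.2075, 0.1334]
tool_rot: [-179.9, -0.0, -75.4]
force: [-2.7, 0.4, 6.7]
grip_width: 0.0003
```

Cyan hit its hard stop at z = 0.1334, so it is home. Next is magenta.

>>> carry_out([
  {"grip":1,"dp":[0,0,-0.016],"rotation":[0,0,0]},
  {"grip":1,"dp":[0,0,-0.016],"rotation":[0,0,0]},
  {"grip":1,"dp":[0,0,-0.012],"rotation":[0,0,0]},
  {"grip":1,"dp":[-0.02,0,0],"rotation":[0,0,0]},
  {"grip":1,"dp":[-0.025,0,0],"rotation":[0,0,0]},
  {"grip":1,"dp":[-0.025,0,0],"rotation":[0,0,0]},
  {"grip":1,"dp":[-0.012,0,0],"rotation":[0,0,0]},
  {"grip":1,"dp":[0,0,0],"rotation":[0,0,0]},
])

```text
time_s: 4.73
tool_pos: [0.4763, -0.1267, 0.1776]
tool_rot: [-179.8, 0.0, -75.6]
force: [-0.4, 0.6, -0.0]
grip_width: 0.0004
```

```bash
python3 st.py .4755 -.125 .168
```

```text
4.7333 [ 0.4763 -0.1267  0.1776] [-1.7977e+02  3.0000e-02 -7.5610e+01] [-0.42  0.63 -0.03] 0.00035562420583530336 
dp [-0.0019  0.0004  0.0096]
rot [-0.23  0.03 -0.21]
```

>>> carry_out([
  {"grip":1,"dp":[-0.0018,0.0004,0.004],"rotation":[-0.2,0,-0.2]},
  {"grip":1,"dp":[0,0,0.003],"rotation":[0,0,0]},
  {"grip":1,"dp":[0,0,0.003],"rotation":[0,0,0]},
  {"grip":1,"dp":[0,0,0.003],"rotation":[0,0,0]},
  {"grip":1,"dp":[0,0,0.003],"rotation":[0,0,0]},
  {"grip":1,"dp":[0,0,0.002],"rotation":[0,0,0]},
  {"grip":1,"dp":[0,0,0.002],"rotation":[0,0,0]},
])

```text
time_s: 5.32
tool_pos: [0.4769, -0.1298, 0.1559]
tool_rot: [-179.9, -0.0, -75.7]
force: [-0.6, 2.1, 2.7]
grip_width: 0.0002
```

>>> carry_out([
  {"grip":1,"dp":[0,0,0.002],"rotation":[0,0,0]},
  {"grip":1,"dp":[0,0,0.002],"rotation":[0,0,0]},
])

```text
time_s: 5.48
tool_pos: [0.4772, -0.13, 0.1517]
tool_rot: [-179.9, 0.0, -75.7]
force: [-0.5, 0.7, 3.1]
grip_width: 0.0002
```

>>> carry_out([
  {"grip":1,"dp":[-0.001,0,0.0015],"rotation":[0,0,0]},
  {"grip":1,"dp":[0,0,0.0015],"rotation":[0,0,0]},
])

```text
time_s: 5.65
tool_pos: [0.4769, -0.129, 0.1485]
tool_rot: [-179.9, 0.0, -75.7]
force: [-0.7, 1.0, 2.6]
grip_width: 0.0006
```

>>> carry_out([
  {"grip":1,"dp":[0,0,0.0015],"rotation":[0,0,0]},
  {"grip":1,"dp":[0,0,0.0015],"rotation":[0,0,0]},
])

```text
time_s: 5.82
tool_pos: [0.4767, -0.1289, 0.1452]
tool_rot: [-179.9, 0.0, -75.7]
force: [-1.1, 0.9, 2.3]
grip_width: 0.0005
```

Magenta is also sound at 18 mm of travel, with a push of about 2.5 N. I'll push it home.

>>> carry_out([
  {"grip":1,"dp":[0,0,0.002],"rotation":[0,0,0]},
  {"grip":1,"dp":[0,0,0.002],"rotation":[0,0,0]},
  {"grip":1,"dp":[0,0,0.002],"rotation":[0,0,0]},
  {"grip":1,"dp":[0,0,0.001],"rotation":[0,0,0]},
])

```text
time_s: 6.15
tool_pos: [0.4766, -0.1287, 0.1374]
tool_rot: [-179.9, 0.0, -75.7]
force: [-0.4, 0.2, 3.1]
grip_width: 0.0006
```

>>> carry_out([
  {"grip":1,"dp":[0,0,0.001],"rotation":[0,0,0]},
  {"grip":1,"dp":[0,0,0.001],"rotation":[0,0,0]},
  {"grip":1,"dp":[0,0,0.001],"rotation":[0,0,0]},
])

```text
time_s: 6.4
tool_pos: [0.4766, -0.1285, 0.134]
tool_rot: [-179.9, 0.0, -75.7]
force: [-1.6, 1.0, 3.2]
grip_width: 0.0006
```

>>> carry_out([
  {"grip":1,"dp":[0,0,0.0005],"rotation":[0,0,0]},
])

```text
time_s: 6.48
tool_pos: [0.4766, -0.1285, 0.1334]
tool_rot: [-179.9, 0.0, -75.7]
force: [-1.5, 3.0, 7.4]
grip_width: 0.0006
```

Magenta is home on its stop at z = 0.1334. Yellow is next; it should stiffen at 10–15 mm.

>>> carry_out([
  {"grip":1,"dp":[0,0,-0.016],"rotation":[0,0,0]},
  {"grip":1,"dp":[0,0,-0.016],"rotation":[0,0,0]},
  {"grip":1,"dp":[0,0,-0.012],"rotation":[0,0,0]},
  {"grip":1,"dp":[-0.02,0,0],"rotation":[0,0,0]},
  {"grip":1,"dp":[-0.025,0,0],"rotation":[0,0,0]},
  {"grip":1,"dp":[-0.025,0,0],"rotation":[0,0,0]},
  {"grip":1,"dp":[-0.015,0,0],"rotation":[0,0,0]},
  {"grip":1,"dp":[0,0,0],"rotation":[0,0,0]},
])

```text
time_s: 7.15
tool_pos: [0.4546, -0.0472, 0.1776]
tool_rot: [-180.0, -0.1, -76.0]
force: [0.0, 1.0, -0.5]
grip_width: 0.0006
```

```bash
python3 st.py .4539 -.043 .168
```

```text
7.15 [ 0.4546 -0.0472  0.1776] [-1.7995e+02 -7.0000e-02 -7.6020e+01] [ 0.01  0.98 -0.51] 0.0005812763489139123 
dp [-0.0043 -0.0003  0.0096]
rot [-0.05 -0.07 -0.62]
```

>>> carry_out([
  {"grip":1,"dp":[-0.0055,-0.0003,0.003],"rotation":[0,0,-0.6]},
  {"grip":1,"dp":[0,0,0.003],"rotation":[0,0,0]},
  {"grip":1,"dp":[0,0,0.003],"rotation":[0,0,0]},
  {"grip":1,"dp":[0,0,0.003],"rotation":[0,0,0]},
  {"grip":1,"dp":[0,0,0.003],"rotation":[0,0,0]},
  {"grip":1,"dp":[0,0,0.002],"rotation":[0,0,0]},
])

```text
time_s: 7.65
tool_pos: [0.4547, -0.0459, 0.159]
tool_rot: [-179.9, -0.2, -75.6]
force: [-0.3, 1.4, 2.3]
grip_width: 0.0002
```

>>> carry_out([
  {"grip":1,"dp":[0,0,0.0015],"rotation":[0,0,0]},
  {"grip":1,"dp":[0,0,0.0015],"rotation":[0,0,0]},
  {"grip":1,"dp":[0,0,0.0015],"rotation":[0,0,0]},
])

```text
time_s: 7.9
tool_pos: [0.4552, -0.0463, 0.1543]
tool_rot: [-179.9, -0.1, -75.7]
force: [-0.4, 0.4, 2.3]
grip_width: 0.0003
```

>>> carry_out([
  {"grip":1,"dp":[0,0,0.001],"rotation":[0,0,0]},
])

```text
time_s: 7.98
tool_pos: [0.4552, -0.0463, 0.1532]
tool_rot: [-179.9, -0.1, -75.7]
force: [-1.1, 1.0, 3.1]
grip_width: 0.0005
```

>>> carry_out([
  {"grip":1,"dp":[0,0,0.001],"rotation":[0,0,0]},
])

```text
time_s: 8.07
tool_pos: [0.4553, -0.0463, 0.1522]
tool_rot: [-179.9, -0.1, -75.7]
force: [-1.6, 0.6, 3.7]
grip_width: 0.0009
```

>>> carry_out([
  {"grip":1,"dp":[0,0,0.001],"rotation":[0,0,0]},
])

```text
time_s: 8.15
tool_pos: [0.4553, -0.0462, 0.1512]
tool_rot: [-179.9, -0.1, -75.7]
force: [-0.9, 1.4, 2.7]
grip_width: 0.0004
```

>>> carry_out([
  {"grip":1,"dp":[0,0,0.001],"rotation":[0,0,0]},
])

```text
time_s: 8.23
tool_pos: [0.4554, -0.0459, 0.1507]
tool_rot: [-179.9, -0.1, -75.7]
force: [-3.1, 2.2, 10.5]
grip_width: 0.0006
```

Yellow stiffened to 10.5 N at about 12.7 mm, so I stopped pushing and it is the reject. I'll back off, open the gripper, and look from above.

>>> carry_out([
  {"grip":1,"dp":[0,0,-0.015],"rotation":[0,0,0]},
  {"grip":0,"dp":[-0.003,0,-0.015],"rotation":[0,0,-0.3]},
  {"grip":0,"dp":[0,0,-0.01],"rotation":[0,0,0]},
  {"grip":0,"dp":[0,0,0],"rotation":[0,0,0]},
  {"grip":0,"dp":[0,0,0],"rotation":[0,0,0]},
  {"grip":0,"dp":[0,0,0],"rotation":[0,0,0]},
  {"grip":0,"dp":[0,0,0],"rotation":[0,0,0]},
])

```text
time_s: 8.82
tool_pos: [0.453, -0.0446, 0.1891]
tool_rot: [179.9, -0.1, -75.4]
force: [1.1, 0.5, -0.3]
grip_width: 0.0329
```

```bash
python3 st.py .454 -.043 .175; python3 - <<'E'
from h import *
print(env.get_obs()["qpos"].round(1))
crop("side",260,110,120,100,6,"pics/s3.png")
E
```

```text
8.8167 [ 0.453  -0.0446  0.1891] [ 1.7993e+02 -1.2000e-01 -7.5420e+01] [ 1.14  0.51 -0.35] 0.03288766191791769 
dp [-0.0013 -0.0013  0.0141]
rot [ 0.07 -0.12 -0.02]
[ 38.4  -3.5 -34.6 111.   -2.   72.  -70.9]
```

View pics/s3.png

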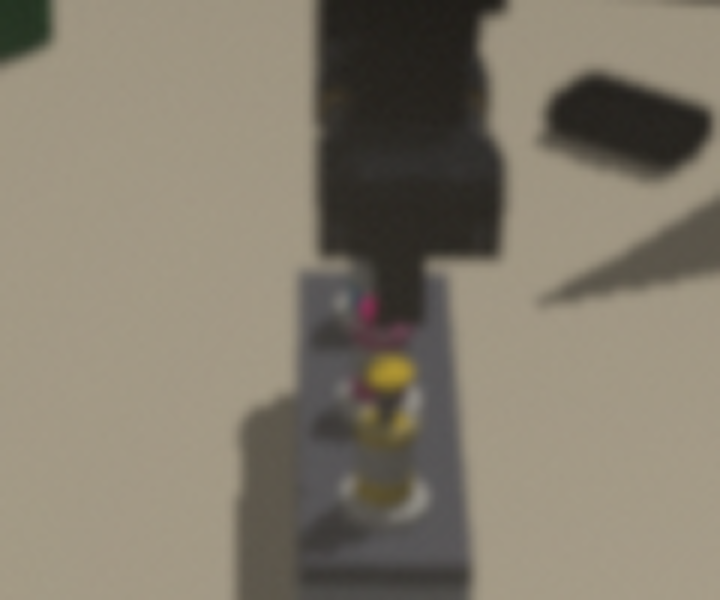

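The yellow plate (390,373) stands above the barrel mouth at (387,424), and magenta behind it is low. The fingers are still opening.

>>> carry_out([
  {"grip":0,"dp":[-0.001,-0.001,0],"rotation":[0,0,0]},
  {"grip":0,"dp":[0,0,0],"rotation":[0,0,0]},
  {"grip":0,"dp":[0,0,0],"rotation":[0,0,0]},
  {"grip":0,"dp":[0,0,0],"rotation":[0,0,0]},
  {"grip":0,"dp":[0,0,0.01],"rotation":[0,0,0]},
  {"grip":0,"dp":[0,0,0.005],"rotation":[0,0,0]},
])

```text
time_s: 9.37
tool_pos: [0.4534, -0.0434, 0.172]
tool_rot: [179.9, -0.1, -75.4]
force: [-1.1, -0.4, -0.8]
grip_width: 0.0764
```

```bash
python3 st.py .454 -.043 .09; python3 - <<'E'
from h import *
print(bp("side",(260+390.5/6-.5,110+373.5/6-.5),.1503),bp("side",(260+387.5/6-.5,110+424.5/6-.5),.125),bp("side",(260+386/6-.5,110+495/6-.5),.081))
E
```

```text
9.3667 [ 0.4534 -0.0434  0.172 ] [ 1.7986e+02 -7.0000e-02 -7.5440e+01] [-1.09 -0.44 -0.78] 0.07641102421959431 
dp [-0.0003 -0.0009  0.082 ]
rot [ 0.14 -0.07 -0.04]
[ 0.45397619 -0.04145387  0.1503    ] [ 0.45361383 -0.03757258  0.125     ] [ 0.45431426 -0.04386074  0.081     ]
```

>>> carry_out([
  {"grip":0,"dp":[0,-0.0005,0.012],"rotation":[0,0,0]},
  {"grip":0,"dp":[0,0,0.012],"rotation":[0,0,0]},
  {"grip":0,"dp":[0,0,0.012],"rotation":[0,0,0]},
  {"grip":0,"dp":[0,0,0.012],"rotation":[0,0,0]},
  {"grip":0,"dp":[0,0,0.012],"rotation":[0,0,0]},
  {"grip":0,"dp":[0,0,0.01],"rotation":[0,0,0]},
  {"grip":0,"dp":[0,0,0.005],"rotation":[0,0,0]},
  {"grip":0,"dp":[0,0,0],"rotation":[0,0,0]},
])

```text
time_s: 10.03
tool_pos: [0.4511, -0.043, 0.0882]
tool_rot: [179.6, 0.1, -75.4]
force: [0.4, -0.8, 0.4]
grip_width: 0.0874
```

```bash
python3 st.py .454 -.043 .091
```

```text
10.0333 [ 0.4511 -0.043   0.0882] [ 1.7963e+02  7.0000e-02 -7.5420e+01] [ 0.39 -0.84  0.41] 0.08736705885614499 
dp [ 0.0007 -0.0028 -0.0029]
rot [ 0.37  0.07 -0.02]
```

>>> carry_out([
  {"grip":0,"dp":[0.0007,-0.0026,-0.0015],"rotation":[0.3,0,0]},
  {"grip":0.5,"dp":[0,0,0],"rotation":[0,0,0]},
  {"grip":0.5,"dp":[0,0,0],"rotation":[0,0,0]},
  {"grip":0.5,"dp":[0,0,0],"rotation":[0,0,0]},
  {"grip":0.5,"dp":[0,0,0],"rotation":[0,0,0]},
  {"grip":0.5,"dp":[0,0,0],"rotation":[0,0,0]},
], force=20)

```text
time_s: 10.53
tool_pos: [0.4559, -0.0433, 0.0918]
tool_rot: [-179.9, -0.0, -75.4]
force: [0.2, -0.7, 0.3]
grip_width: 0.0617
```

```bash
python3 st.py .454 -.043 .091
```

```text
10.5333 [ 0.4559 -0.0433  0.0918] [-1.7985e+02 -3.0000e-02 -7.5430e+01] [ 0.23 -0.66  0.33] 0.06165150587147274 
dp [-0.0007  0.0018  0.0008]
rot [-0.15 -0.03 -0.03]
```

>>> carry_out([
  {"grip":1,"dp":[-0.0007,0.0014,0],"rotation":[0,0,0]},
  {"grip":1,"dp":[0,0,0],"rotation":[0,0,0]},
  {"grip":1,"dp":[0,0,0],"rotation":[0,0,0]},
  {"grip":1,"dp":[0,0,0],"rotation":[0,0,0]},
  {"grip":1,"dp":[0,0,0],"rotation":[0,0,0]},
  {"grip":1,"dp":[0,0,0],"rotation":[0,0,0]},
  {"grip":1,"dp":[0,0,0],"rotation":[0,0,0]},
  {"grip":1,"dp":[0,0,0],"rotation":[0,0,0]},
], force=25)

```text
time_s: 11.2
tool_pos: [0.4547, -0.0432, 0.0925]
tool_rot: [-179.8, -0.1, -75.4]
force: [-0.2, 0.3, -0.1]
grip_width: 0.0261
```

```bash
python3 st.py .454 -.043 .091
```

```text
11.2 [ 0.4547 -0.0432  0.0925] [-1.7978e+02 -1.0000e-01 -7.5440e+01] [-0.19  0.27 -0.1 ] 0.026129872256798966 
dp [-0.0004  0.0006  0.0015]
rot [-0.22 -0.1  -0.04]
```

>>> carry_out([
  {"grip":1,"dp":[0,0,0],"rotation":[-0.2,-0.1,0]},
  {"grip":1,"dp":[0,0,-0.005],"rotation":[0,0,0]},
  {"grip":1,"dp":[0,0,-0.01],"rotation":[0,0,0]},
  {"grip":1,"dp":[0,0,-0.015],"rotation":[0,0,0]},
  {"grip":1,"dp":[0,0,-0.015],"rotation":[0,0,0]},
  {"grip":1,"dp":[0,0,-0.015],"rotation":[0,0,0]},
  {"grip":1,"dp":[0,0,-0.015],"rotation":[0,0,0]},
  {"grip":1,"dp":[0,0,-0.01],"rotation":[0,0,0]},
])

```text
time_s: 11.87
tool_pos: [0.4534, -0.0434, 0.1816]
tool_rot: [179.9, 0.1, -75.4]
force: [0.3, -0.1, -1.3]
grip_width: 0.0263
```

```bash
python3 st.py .518 .2275 .18; python3 - <<'E'
from h import *
crop("side",250,100,140,105,5,"pics/s4.png")
E
```

```text
11.8667 [ 0.4534 -0.0434  0.1816] [ 1.7986e+02  1.0000e-01 -7.5380e+01] [ 0.26 -0.13 -1.35] 0.026256685110480987 
dp [-0.2458 -0.1309  0.0017]
rot [0.14 0.1  0.02]
```

View pics/s4.png

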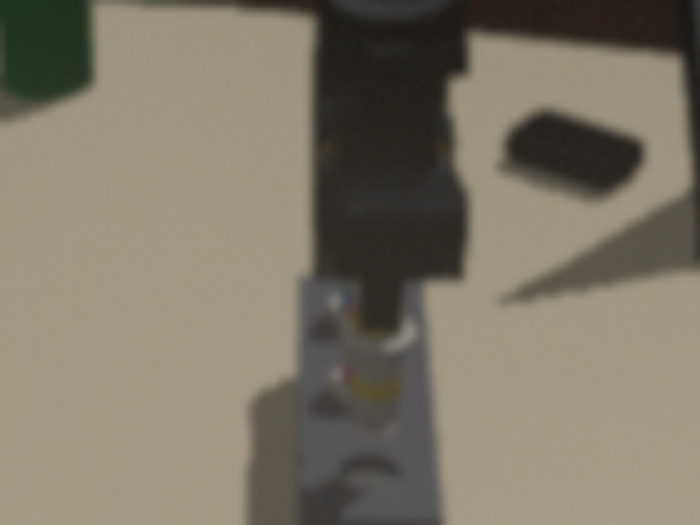

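Yellow hangs upright in the grip, with the collar at (380,335) and the nose at (370,425), clear of the rack. I'll carry it to the stand.

>>> carry_out([
  {"grip":1,"dp":[-0.008,-0.004,0],"rotation":[0,0,0]},
  {"grip":1,"dp":[-0.0165,-0.0088,0],"rotation":[0,0,0]},
  {"grip":1,"dp":[-0.0165,-0.0088,0],"rotation":[0,0,0]},
  {"grip":1,"dp":[-0.0165,-0.0088,0],"rotation":[0,0,0]},
  {"grip":1,"dp":[-0.0165,-0.0088,0],"rotation":[0,0,0]},
  {"grip":1,"dp":[-0.0165,-0.0088,0],"rotation":[0,0,0]},
  {"grip":1,"dp":[-0.0165,-0.0088,0],"rotation":[0,0,0]},
  {"grip":1,"dp":[-0.0165,-0.0088,0],"rotation":[0,0,0]},
])

```text
time_s: 12.58
tool_pos: [0.4854, 0.0978, 0.18]
tool_rot: [179.7, 0.0, -75.9]
force: [0.8, 1.0, -1.6]
grip_width: 0.0262
```

```bash
python3 st.py .518 .2275 .18
```

```text
12.5833 [0.4854 0.0978 0.18  ] [ 1.7972e+02  4.0000e-02 -7.5870e+01] [ 0.78  0.96 -1.61] 0.02624921985109402 
dp [-0.1179 -0.0633 -0.0002]
rot [ 0.28  0.04 -0.47]
```

>>> carry_out([
  {"grip":1,"dp":[-0.0165,-0.0088,0],"rotation":[0.3,0,-0.2]},
  {"grip":1,"dp":[-0.0165,-0.0088,0],"rotation":[0,0,-0.1]},
  {"grip":1,"dp":[-0.0165,-0.0088,0],"rotation":[0,0,-0.1]},
  {"grip":1,"dp":[-0.0165,-0.0088,0],"rotation":[0,0,-0.1]},
  {"grip":1,"dp":[-0.0165,-0.0088,0],"rotation":[0,0,0]},
  {"grip":1,"dp":[-0.014,-0.0077,0],"rotation":[0,0,0]},
  {"grip":1,"dp":[-0.008,-0.0045,0],"rotation":[0,0,0]},
  {"grip":1,"dp":[-0.003,-0.0015,0],"rotation":[0,0,0]},
])

```text
time_s: 13.25
tool_pos: [0.508, 0.2324, 0.1735]
tool_rot: [179.4, 0.5, -74.8]
force: [-0.4, -0.4, -0.6]
grip_width: 0.0263
```

>>> carry_out([
  {"grip":1,"dp":[0,0,0],"rotation":[0,0,0]},
  {"grip":1,"dp":[0,0,0],"rotation":[0,0,0]},
])

```text
time_s: 13.42
tool_pos: [0.5068, 0.2334, 0.1724]
tool_rot: [179.3, 0.6, -74.7]
force: [-0.2, -0.5, -1.3]
grip_width: 0.0257
```

```bash
python3 st.py .518 .2275 .168; python3 - <<'E'
from h import *
crop("side",220,175,120,100,6,"pics/s5.png")
E
```

```text
13.4167 [0.5068 0.2334 0.1724] [179.26   0.58 -74.68] [-0.17 -0.47 -1.32] 0.02571164675087218 
dp [ 0.0087 -0.0093  0.0042]
rot [0.75 0.58 0.73]
```

View pics/s5.png

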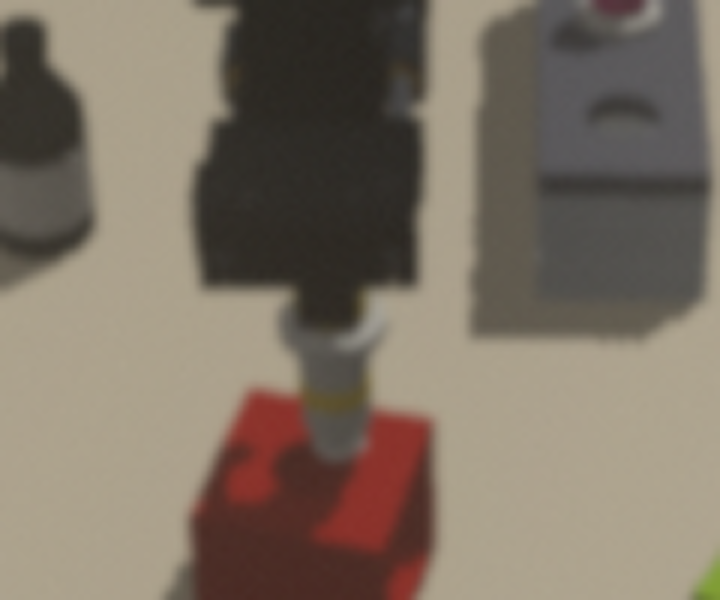

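The syringe nose is at about (337,458) and the stand's hole is at about (310,465). The 11 mm shortfall agrees with the TCP readout, so I'll correct it.

>>> carry_out([
  {"grip":1,"dp":[0.005,-0.006,-0.001],"rotation":[0.7,0.5,0.5]},
  {"grip":1,"dp":[0.001,-0.001,0],"rotation":[0,0,0]},
  {"grip":1,"dp":[0,0,0],"rotation":[0,0,0]},
  {"grip":1,"dp":[0,0,0],"rotation":[0,0,0]},
])

```text
time_s: 13.8
tool_pos: [0.5168, 0.2245, 0.1734]
tool_rot: [-180.0, -0.2, -75.6]
force: [-0.1, -0.1, -0.7]
grip_width: 0.0262
```

```bash
python3 st.py .518 .2275 .168
```

```text
13.8 [0.5168 0.2245 0.1734] [-1.7996e+02 -1.7000e-01 -7.5570e+01] [-0.07 -0.06 -0.73] 0.02620658347459413 
dp [-0.0026 -0.0019  0.0054]
rot [-0.04 -0.17 -0.17]
```

>>> carry_out([
  {"grip":1,"dp":[-0.002,-0.0015,0],"rotation":[0,-0.2,-0.1]},
  {"grip":1,"dp":[0,0,0],"rotation":[0,0,0]},
  {"grip":1,"dp":[0,0,0.004],"rotation":[0,0,0]},
  {"grip":1,"dp":[0,0,0.004],"rotation":[0,0,0]},
])

```text
time_s: 14.13
tool_pos: [0.5189, 0.2261, 0.1661]
tool_rot: [-179.8, 0.0, -75.6]
force: [-0.4, -0.2, -1.9]
grip_width: 0.0261
```

```bash
python3 st.py .518 .2275 .155; python3 - <<'E'
from h import *
crop("side",240,225,75,65,8,"pics/s6.png")
E
```

```text
14.1333 [0.5189 0.2261 0.1661] [-1.7984e+02  2.0000e-02 -7.5600e+01] [-0.36 -0.2  -1.89] 0.026089180172498963 
dp [-0.0016  0.0006  0.0111]
rot [-0.16  0.02 -0.2 ]
```

View pics/s6.png

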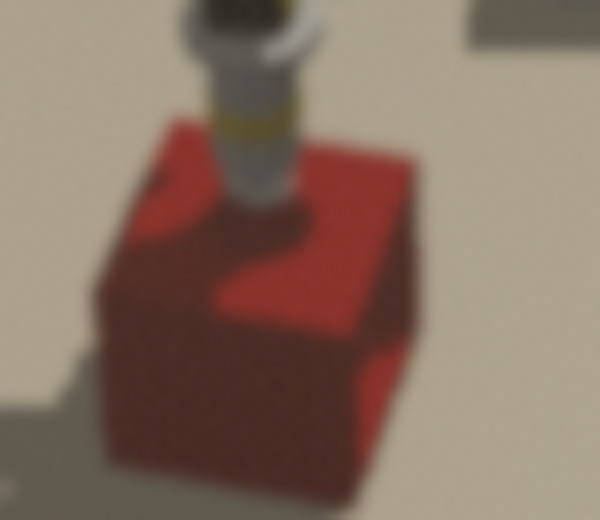

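The nose, at (258,205), is above the middle of the stand. I'll lower it while watching the force.

>>> carry_out([
  {"grip":1,"dp":[-0.001,0.0005,0.004],"rotation":[-0.1,0,-0.1]},
  {"grip":1,"dp":[0,0,0.005],"rotation":[0,0,0]},
  {"grip":1,"dp":[0,0,0.005],"rotation":[0,0,0]},
  {"grip":1,"dp":[0,0,0.004],"rotation":[0,0,0]},
])

```text
time_s: 14.52
tool_pos: [0.5173, 0.2271, 0.1453]
tool_rot: [180.0, 0.0, -75.4]
force: [-0.3, 0.1, -0.3]
grip_width: 0.0261
```

```bash
python3 st.py .518 .2275 .093
```

```text
14.5167 [0.5173 0.2271 0.1453] [ 1.7996e+02  3.0000e-02 -7.5450e+01] [-0.33  0.07 -0.29] 0.02605822129715802 
dp [-0.0001 -0.0008  0.0523]
rot [ 0.04  0.03 -0.05]
```

>>> carry_out([
  {"grip":1,"dp":[0,-0.0005,0.005],"rotation":[0,0,0]},
  {"grip":1,"dp":[0,0,0.006],"rotation":[0,0,0]},
  {"grip":1,"dp":[0,0,0.006],"rotation":[0,0,0]},
  {"grip":1,"dp":[0,0,0.004],"rotation":[0,0,0]},
])

```text
time_s: 14.85
tool_pos: [0.5174, 0.2272, 0.1214]
tool_rot: [179.9, 0.0, -75.4]
force: [0.5, -0.1, -1.7]
grip_width: 0.0263
```

```bash
python3 st.py .518 .2275 .093
```

```text
14.85 [0.5174 0.2272 0.1214] [ 1.799e+02  3.000e-02 -7.543e+01] [ 0.55 -0.12 -1.68] 0.02634927557171247 
dp [-0.0001 -0.0007  0.0284]
rot [ 0.1   0.03 -0.03]
```

Nothing is touching; the syringe is sliding in. 28 mm to go.

>>> carry_out([
  {"grip":1,"dp":[0,-0.0003,0.005],"rotation":[0,0,0]},
  {"grip":1,"dp":[0,0,0.005],"rotation":[0,0,0]},
  {"grip":1,"dp":[0,0,0.005],"rotation":[0,0,0]},
  {"grip":1,"dp":[0,0,0.005],"rotation":[0,0,0]},
  {"grip":1,"dp":[0,0,0.002],"rotation":[0,0,0]},
])

```text
time_s: 15.27
tool_pos: [0.5173, 0.227, 0.0962]
tool_rot: [179.8, 0.0, -75.4]
force: [0.0, 0.2, -0.9]
grip_width: 0.0264
```

>>> carry_out([
  {"grip":1,"dp":[0,0,0.001],"rotation":[0,0,0]},
  {"grip":1,"dp":[0,0,0.001],"rotation":[0,0,0]},
])

```text
time_s: 15.43
tool_pos: [0.5171, 0.2269, 0.0935]
tool_rot: [179.8, 0.0, -75.4]
force: [-0.6, 0.3, -1.5]
grip_width: 0.0262
```

>>> carry_out([
  {"grip":1,"dp":[0,0,0.001],"rotation":[0,0,0]},
  {"grip":1,"dp":[0,0,0.001],"rotation":[0,0,0]},
])

```text
time_s: 15.6
tool_pos: [0.5171, 0.227, 0.0925]
tool_rot: [179.8, 0.0, -75.4]
force: [-4.1, -2.9, 10.0]
grip_width: 0.0265
```

Seated: the contact came at exactly the height where I gripped it. Releasing.

>>> carry_out([
  {"grip":0,"dp":[0,0,-0.0003],"rotation":[0,0,0]},
  {"grip":0,"dp":[0,0,0],"rotation":[0,0,0]},
  {"grip":0,"dp":[0,0,0],"rotation":[0,0,0]},
  {"grip":0,"dp":[0,0,0],"rotation":[0,0,0]},
  {"grip":0,"dp":[0,0,0],"rotation":[0,0,0]},
  {"grip":0,"dp":[0,0,0],"rotation":[0,0,0]},
  {"grip":0,"dp":[0,0,0],"rotation":[0,0,0]},
  {"grip":0,"dp":[0,0,0],"rotation":[0,0,0]},
])

```text
time_s: 16.27
tool_pos: [0.5189, 0.2279, 0.0948]
tool_rot: [-179.9, 0.0, -75.4]
force: [0.1, 0.4, 0.4]
grip_width: 0.0717
```

>>> carry_out([
  {"grip":0,"dp":[0,0,-0.005],"rotation":[0,0,0]},
  {"grip":0,"dp":[0,0,-0.01],"rotation":[0,0,0]},
  {"grip":0,"dp":[0,0,-0.015],"rotation":[0,0,0]},
  {"grip":0,"dp":[0,0,-0.02],"rotation":[0,0,0]},
  {"grip":0,"dp":[0,0,-0.02],"rotation":[0,0,0]},
  {"grip":0,"dp":[0,0,-0.025],"rotation":[0,0,0]},
  {"grip":0,"dp":[0,0,-0.025],"rotation":[0,0,0]},
  {"grip":0,"dp":[0,0,-0.015],"rotation":[0,0,0]},
])

```text
time_s: 16.93
tool_pos: [0.516, 0.2273, 0.2362]
tool_rot: [179.6, 0.0, -75.3]
force: [1.4, -0.3, 0.7]
grip_width: 0.087
```

```bash
python3 st.py .518 .2275 .2; python3 - <<'E'
from h import *
crop("side",220,125,130,160,4,"pics/s7.png")
E
```

```text
16.9333 [0.516  0.2273 0.2362] [ 1.7965e+02  4.0000e-02 -7.5330e+01] [ 1.38 -0.29  0.73] 0.08699780744947458 
dp [ 0.0003 -0.0022  0.0361]
rot [0.35 0.04 0.07]
```

View pics/s7.png

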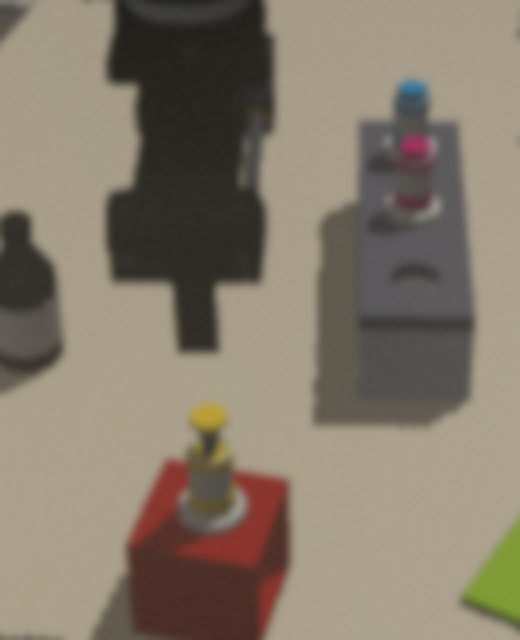

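Yellow is upright in the stand with its collar flat on the top face at (212,507) and its plunger still up. Cyan (411,90) and magenta (413,150) are home in the rack. The gripper is clear, so I'll let it settle and hand in.

>>> carry_out([
  {"grip":0,"dp":[0,0,-0.005],"rotation":[0,0,0]},
  {"grip":0,"dp":[0,0,0],"rotation":[0,0,0]},
  {"grip":0,"dp":[0,0,0],"rotation":[0,0,0]},
])

```text
time_s: 17.23
tool_pos: [0.518, 0.2288, 0.2476]
tool_rot: [-179.8, 0.0, -75.3]
force: [-0.1, 0.7, 1.0]
grip_width: 0.0874
```

```bash
python3 -c "
from cell import env
print(env.sign_off())"
```

```text
the job is handed in; nothing more can be done
None
```

I tested all three syringes, and the reject, yellow, is now in the red stand. The job was handed in at about 17 s, with no verdict reported.

- **Cyan and magenta:** each slid home with an even push of about 3 N and reached its hard stop. The highest reading there was about 8 N. Both stayed in the rack.
- **Yellow:** it stiffened to 10.5 N at about 12.7 mm of travel, so I stopped pushing. I carried it by the barrel to the red stand, where it bottomed out at the same height as when I gripped it in the rack. I then released it.

The last picture shows yellow upright in the stand, its collar flat on the top face and its plunger still up. Cyan and magenta are home in the rack and the gripper is clear. I never touched the bottle, tape roll or squeegee; the last crop does not show the tape roll and shows only part of the squeegee.

One reading disagreed: the gripper showed about 26 mm on the 28 mm barrel, but the grip held.

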